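# Weigh out keel rings on the spring scale

### The arm

A 6-joint arm with a two-finger parallel gripper is mounted at the origin on the work surface. World frame = base frame: x ahead of the robot, y to its left, z up, the work surface at z = 0. Lengths are in m, angles in rad, forces in N, time in s.
With the tool pointing down it reaches from about 0.375 to 0.9 m from the base axis. Payload 3.1 kg.
Tool frame: the origin (TCP) lies at the centre of the arm's flange, where the gripper is bolted on; the fingertips stand robot.tip_extent ahead of it and the grasp point (between the pads) lies 164 mm ahead of it (robot.tip_extent is the distance from the TCP to the fingertips, in m); z points along the fingers, y is the line along which they close (so a half turn about z gives the same grasp; the last joint's range is limited). The gripper opens to 87 mm and grips with 3 to 60 N. Pads are 19 mm wide; open, the fingers measure 117 mm over their backs; the gripper's body (75 mm by 190 mm) begins 51 mm behind the grasp point.
Start: joints at [-1.409, 0.527, 1.433, -0, 1.181, -0.178], TCP at [0.209, -0.589, 0.405] pointing down, gripper open.
Joint ranges: [-3.08, 3.08], [-0.75, 2.2], [0.22, 2.44], [-1.43, 4.57], [0, 2.65], [-2.85, 2.85]. Speed limits (rad/s): [2.79, 2.79, 3.14, 3.14, 3.14, 3.14].

### API

Orientations are given as a unit quaternion [x, y, z, w].
In Python, from rig import get_obs, camera, hand_in, cut_out, robot gives the robot as it stands.
- The arm moves only by the tool step_arm, never from a script. Its argument "rows" is a list of rows, each a list of 6 numbers: the shift along the world's x, y, z in m, then the turn, a rotation vector about the world's x, y, z in degrees. A call has 1 to 12 rows; each row shifts and turns the commanded pose from where the row before left it; what a row does not reach is not made up. A row lasts 1/8 s, in which the tool goes at most 62.5 mm and 10.7 degrees, less where a joint would pass 70% of its speed; a pose out of reach is approached as far as the arm can. A call is refused whole if a number of a shift passes 0.0625 or a number of a turn 10.7, either way. A call with a gripper value outside its range is refused whole. "jaw" is the finger opening in m, from 0 to 0.087, set as the call begins (left out, the last holds). The fingers move at their own pace and stop on an object; "squeeze" is the grip in N (left out, the last holds). Time passes only in rows, so rows that do not move let the fingers close. It gives the time, the measured TCP pose, the force, the opening and the grip force at its end, in the units of the state.
- get_obs(): the state, without advancing time (a new reading comes with each control period).
- camera(name): name is "scene" or "top"; returns a dict with "pixels" (384x512x3 uint8, blue, green, red), "depth" (384x512 float32, m along the optical axis (not along the pixel's ray), 0 where there is no reading), "fov_y" (degrees; the focal length in pixels is half the picture's height over the tangent of half this angle, whatever the lens; pixels are square), "cx", "cy" (the principal point, pixels), "extrinsics" (4x4, takes a point from camera to world coordinates). Camera axes: x right, y up, looking along -z (the intrinsics and any distortion apply to the point x, -y, -z); pixel columns grow to the right and rows downward; lengths in m; the calibration is good to about 2 mm. A picture is of the moment at which its call begins.
- hand_in(): hands the job in; it is judged then, once.
Trained networks look in the newest picture that a camera, given by its name, has taken for a name from the list of things; names that differ only in an ending like _2 or _b are one class to them, and where a whole thing is asked for, a point or a joint stands for the part that bears it (a point fixed in the world has none). Each returns a list of dicts, best first, with "confidence" (0 to 1); they miss things now and then, are a little off and sometimes report something else, mostly with a low value. They report only what shows in the picture. A call takes as long as a camera call. They do not tell look-alikes from the thing itself.
- cut_out(label, camera): "region" (384x512 bool, what is visible of it) and "extent" ([centre column, centre row, width, height] in pixels, round what is visible of it).
The state is a dict: "time": time; "q": joint angles; "joint_velocities": joint speeds; "joint_torque": joint torques, N m; "position": TCP position; "tool_rot": TCP orientation; "ft_force": force on the tool from outside, world axes, zero at the start; "moment": the same for the moment, N m; "grip_width": finger opening in m; "grip_force": force on a finger pad.
Only numpy, scipy, OpenCV 4.12 (cv2) and the standard library are available. Lean on these libraries where they do the work, as an engineer would, in place of code of your own. Each camera call takes 0.05 s, during which the arm holds its last target. There are 200 camera calls.

### The job

Weigh out a keel load: take the lead rings from the plywood board one at a time, thread each over the steel spindle of the spring scale and lower it gently until it lies flat, letting go before fetching the next, until the red pointer comes to rest inside the green band. The spindle stands a little to one side of the pan's middle, so feel for it lightly; never bump or press hard on the scale or push the pan to its stop. Leave the rings you do not need on the board and everything else on the bench where it is.

Things in the scene. Friction and masses are not known exactly. Their poses are not given: they have to be found in the camera images.
- scale: Spring scale fixed to the bench: blue housing 150 x 150 x 80 mm, round brass pan above; at its corner (own x = y = +64 mm) a white post 14 mm square, top 160 mm above the bench, with a green band 12 mm high; a red pointer on the pan points at it and sinks with the pan. Origin: centre of the housing's underside, z up.
- pan_center (a point): Centre of the pan's upper face, 145 mm above the bench when joint pan is 0; sinks with it. Pan: flat brass disc 120 mm across, no rim. A rigid steel spindle, 12.4 mm in diameter, flat top with 1 mm edge, rises 50 mm above the face; its axis stands 5.5 mm to one side of this point, in a direction that differs each time and is not given: find it by sight or feel.
- pan (a joint): How far the pan has sunk (m), 0 (top) to 0.055 (stop). Spring about 218 N/m, damped, settles within 0.5 s. Empty it stands at 0.003 to 0.012 (its tare varies). The pointer is in the green band from 0.0225 to 0.0345. Each ring sinks it by 0.008 to 0.010, so two or three are needed.
- board: Thin plywood board, 200 x 200 x 6 mm, fixed on the bench, on which the rings lie. Origin: centre of its underside; its top is 6 mm above the bench.
- ring1: Dark lead ring lying flat, 44 mm outer diameter, 16 mm round hole through it, 14 mm thick, about 200 g (190 to 210 g). Origin: centre of its underside, z along the hole. Rings on the board are about 88 mm apart.
- ring2: Dark lead ring lying flat, 44 mm outer diameter, 16 mm round hole through it, 14 mm thick, about 200 g (190 to 210 g). Origin: centre of its underside, z along the hole. Rings on the board are about 88 mm apart.
- ring3: Dark lead ring lying flat, 44 mm outer diameter, 16 mm round hole through it, 14 mm thick, about 200 g (190 to 210 g). Origin: centre of its underside, z along the hole. Rings on the board are about 88 mm apart.
- ring4: Dark lead ring lying flat, 44 mm outer diameter, 16 mm round hole through it, 14 mm thick, about 200 g (190 to 210 g). Origin: centre of its underside, z along the hole. Rings on the board are about 88 mm apart.
- deadeye1: Round boxwood deadeye block, 46 mm across, 18 mm thick, loose; bystander. Origin: centre of its underside.
- deadeye2: Round boxwood deadeye block, 46 mm across, 18 mm thick, loose; bystander. Origin: centre of its underside.
Not all that is in view belongs to the job. Leave any blue or pink look-alike of the ring4 alone.

How it is judged:
By the outcome, as a careful person would: the job done as asked, in the order asked, and still so for the second after the job is handed in, with the robot touching nothing.
It also fails if it takes over 72 s, if anything falls off the work surface, if the arm or the gripper's body presses on something with over 40 N, if the wrist force passes 120 N, or if a joint passes its speed limit or range.

## Working session

There is one attempt and no reset: what is moved stays moved. The work goes in short steps, Python scripts to look and compute and a tool call to move; the robot and the scene stay as the last step left them, time stands still between calls to the robot, and variables do not carry over. Pictures are saved under pics/ and viewed, at most 10 in all, crops included, and the job is handed in when it is done.

Besides the shell and the picture viewer there is one more tool, called after "Call:" as a command line: name --pt "numbers of a row" for each row, then --argument value for the rest. step_arm: Moves the arm, as the interface text tells. Its arguments: {"type":"object","properties":{"rows":{"type":"array"},"jaw":{"type":"number"},"squeeze":{"type":"number"}},"required":["rows"]}

```bash
mkdir -p pics; cat > h.py <<'E'
import numpy as np, cv2
from rig import get_obs, camera, cut_out, hand_in, robot
def pts(c):
    d=c['depth'];H,W=d.shape;f=H/2/np.tan(np.radians(c['fov_y'])/2)
    v,u=np.mgrid[:H,:W]
    P=np.stack([(u-c['cx'])/f*d,-(v-c['cy'])/f*d,-d,np.ones_like(d)],-1)
    return (P@c['extrinsics'].T)[...,:3]
E
python3 - <<'E'
from h import *
print({k:v for k,v in vars(robot).items() if not k.startswith('_')} if hasattr(robot,'__dict__') else robot)
print(get_obs())
for n in ('scene','top'):
    c=camera(n);cv2.imwrite(f'pics/{n}0.png',c['pixels']);P=pts(c)
    print(n,c['fov_y'],c['cx'],c['cy'],c['extrinsics'].round(3).tolist(),[k for k in c])
    for l in ('ring1','scale','pan_center','board','deadeye1'):
        for r in cut_out(l,n):
            m=r['region']&(c['depth']>0); 
            q=P[m]; 
            if len(q)==0: continue
            top=q[q[:,2]>np.percentile(q[:,2],90)-.004]
            print(l,round(r['confidence'],2),np.round(r['extent'],0),m.sum(),'med',np.median(q,0).round(4),'topmid',((top.min(0)+top.max(0))/2).round(4),np.percentile(q[:,2],95).round(4))
E
```

```text
{}
{'time': 0.0, 'q': array([-1.40853919e+00,  5.28465394e-01,  1.43387571e+00,  4.09737658e-06,
        1.18139741e+00, -1.78467586e-01]), 'joint_velocities': array([ 0.00051333, -0.00049379,  0.00108992, -0.00236664,  0.00045477,
        0.00055247]), 'joint_torque': array([ 1.31328718e-03, -4.40029407e+01, -1.76595891e+01,  6.34506997e-02,
        5.82030870e-02, -1.55038115e-04]), 'position': array([ 0.20884878, -0.58871814,  0.40378015]), 'tool_rot': array([ 9.85522962e-01,  1.69538607e-01,  1.05906854e-05, -1.07288173e-03]), 'ft_force': array([-0.35635854,  0.05214207,  0.56908338]), 'moment': array([-0.05841447,  0.0094002 , -0.05133343]), 'grip_force': 0.0, 'grip_width': 0.08692852286297359}
scene 48.689355247063446 252.79403255629657 186.4630703721522 [[-0.657, -0.41, 0.633, 1.166], [0.754, -0.375, 0.54, 0.481], [0.016, 0.832, 0.555, 0.605], [0.0, 0.0, 0.0, 1.0]] ['pixels', 'depth', 'fov_y', 'cx', 'cy', 'extrinsics']
ring1 0.83 [252. 228.  22.  16.] 271 med [0.616  0.0069 0.0135] topmid [0.6116 0.0038 0.0149] 0.0158
ring1 0.71 [173. 227.  21.  17.] 264 med [ 0.732  -0.1163  
[... 2018 characters left out ...]
0.7283 -0.3147  0.0129] topmid [ 0.7284 -0.3157  0.0146] 0.0161
scale 0.61 [164. 197.  84.  83.] 4806 med [0.5592 0.1589 0.1352] topmid [0.5791 0.1716 0.162 ] 0.1394
pan_center 0.55 [151. 196.  60.  67.] 2656 med [0.5663 0.172  0.1369] topmid [0.5729 0.1713 0.1622] 0.1396
board 0.93 [315. 210. 101. 105.] 5681 med [ 0.5495 -0.1828  0.0054] topmid [ 0.5504 -0.1835  0.0118] 0.0083
board 0.23 [164. 199.  88.  86.] 4875 med [0.5595 0.1595 0.1351] topmid [0.5789 0.1716 0.162 ] 0.1394
deadeye1 0.81 [242. 149.  22.  19.] 266 med [ 0.6982 -0.009   0.0172] topmid [ 0.6997 -0.0101  0.0188] 0.02
deadeye1 0.54 [239. 264.  15.  22.] 282 med [ 0.427  -0.0047  0.017 ] topmid [ 0.4271 -0.0057  0.019 ] 0.0204
```

View pics/scene0.png

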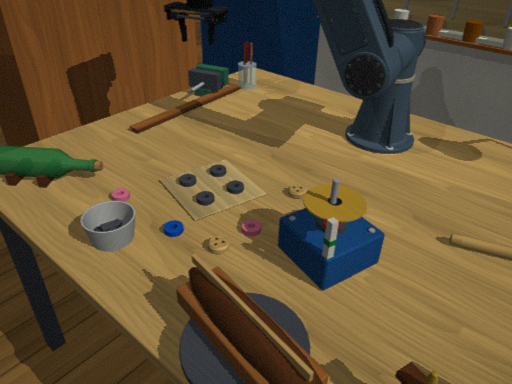

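View pics/top0.png

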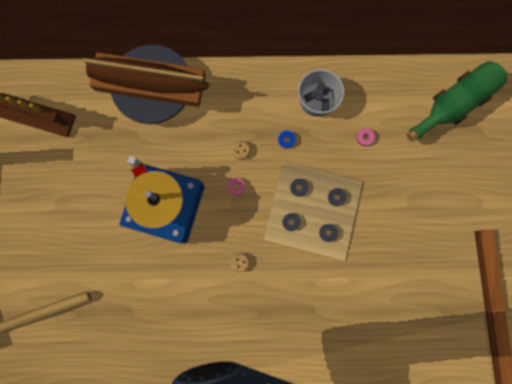

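Candidates: four dark rings on the board (scene px (236,187), (218,173), (188,182), (204,199)) fit the description. The blue (173,227), magenta (252,228) and pink (122,194) rings off the board are look-alikes, so I leave them. Next come a refined fit and one enlarged crop.

```bash
cat >> h.py <<'E'
from scipy.optimize import least_squares
def hull_circle(q):  # centre and radius of min enclosing circle of xy
    (x,y),r=cv2.minEnclosingCircle((q[:,:2]*1000).astype(np.float32)); return np.round([x,y,r],1)
def median_shot(n,k=4):
    cs=[camera(n) for _ in range(k)]; c=dict(cs[0]); D=np.stack([a['depth'] for a in cs]); D[D==0]=np.nan
    c['depth']=np.nan_to_num(np.nanmedian(D,0)); return c
def uv(c,p):
    T=np.linalg.inv(c['extrinsics']); q=T[:3,:3]@np.asarray(p)+T[:3,3]; f=192/np.tan(np.radians(c['fov_y'])/2)
    return np.array([c['cx']+f*q[0]/-q[2], c['cy']-f*q[1]/-q[2]])
E
python3 - <<'E'
from h import *
print('tip',robot.tip_extent)
for n in ('scene','top'):
    c=median_shot(n); P=pts(c); 
    for r in cut_out('ring1',n):
        q=P[r['region']]; q=q[c['depth'][r['region']]>0]; z=np.percentile(q[:,2],85); t=q[abs(q[:,2]-z)<.003]
        print(n,'ring',np.round(r['extent'],1),'z',z.round(4),hull_circle(t),'mean',(t.mean(0)*1000).round(1),c['pixels'][r['region']].mean(0).round())
    R=np.linalg.norm(P[...,:2]-[.568,.173],axis=-1)
    hsv=cv2.cvtColor(c['pixels'],cv2.COLOR_BGR2HSV)
    pan=(R<.075)&(P[...,2]>.12)&(P[...,2]<.15)&(abs(hsv[...,0].astype(int)-23)<8)&(hsv[...,1]>120)
    q=P[pan]; print(n,'pan',pan.sum(),np.median(q[:,2]).round(4),hull_circle(q),(q.mean(0)*1000).round(1))
    s=(R<.04)&(P[...,2]>.15); q=P[s]
    v,u=np.where(s); print('spindle px',s.sum(),u.min(),u.max(),v.min(),v.max())
    zt=np.percentile(q[:,2],90); t=q[q[:,2]>zt-.004]; print(' ztop',zt.round(4),len(t),hull_circle(t),(t.mean(0)*1000).round(1))
    for a in np.arange(.15,.2,.01):
        b=q[(q[:,2]>=a)&(q[:,2]<a+.01)]
        if len(b): print('  ',a.round(2),len(b),(b.mean(0)*1000).round(1))
    cr=[cv2.resize(c['pixels'][y:y+90,x:x+120],None,fx=3.3,fy=3.3,interpolation=cv2.INTER_CUBIC) for x,y in (((160,145),(280,165)) if n=='scene' else ((265,160),(100,150)))]
    cv2.imwrite(f'pics/crop_{n}.png',np.hstack(cr))
a,b=[cv2.imread(f'pics/crop_{n}.png') for n in('scene','top')]; cv2.imwrite('pics/crop.png',np.vstack([a,b]))
E
```

```text
tip 0.1822
scene ring [121.1 194.8  20.1  12.9] z 0.015 [ 731.8 -314.7   22.3] mean [ 733.  -313.5   14.4] [106.  85. 162.]
scene ring [235.1 187.2  17.2  13.5] z 0.0206 [ 525.1 -125.7   21.7] mean [ 525.6 -124.8   20.1] [55. 55. 54.]
scene ring [251.2 227.6  17.9  18.5] z 0.0148 [611.8   4.6  22.1] mean [613.3   5.6  14.3] [ 68.  56. 106.]
scene ring [205.2 198.1  22.1  16.1] z 0.0208 [ 607.3 -146.5   21.3] mean [ 608.3 -145.8   20.3] [56. 56. 55.]
scene ring [187.9 180.8  15.9  11.9] z 0.0209 [ 583.1 -237.    21.9] mean [ 584.4 -235.9   20.3] [56. 54. 53.]
scene ring [219.2 172.4  20.8  12.7] z 0.0207 [ 498.4 -212.8   22. ] mean [ 499.  -212.    20.1] [57. 59. 60.]
scene pan 1672 0.1379 [566.8 172.5  60.4] [571.  176.5 137.9]
spindle px 133 330 338 179 198
 ztop 0.1877 29 [573.3 172.3   5.7] [573.9 172.9 186.8]
   0.15 30 [575.6 173.9 154.7]
   0.16 31 [575.3 174.3 164.8]
   0.17 31 [575.7 173.7 174.8]
   0.18 41 [574.4 173.2 185.3]
top ring [238.8 186.8  20.3  19.9] z 0.0145 [609.1   2.7  21.4] mean [609.5   3.2  13.5] [ 80.  65. 123.]
top ring [338.4 197.6  19.6  17.4] z 0.0203 [
[... 284 characters left out ...]

top ring [290.2 221.7  20.7  12.8] z 0.0202 [ 522.3 -126.3   20.6] mean [ 522.1 -126.1   19.3] [65. 63. 65.]
top ring [328.1 234.6  22.5  16.9] z 0.0203 [ 495.1 -214.1   21. ] mean [ 495.1 -214.2   19.4] [65. 63. 65.]
top ring [288.8 140.2  14.3  16.5] z 0.0141 [ 725.9 -121.2   20.9] mean [ 725.7 -120.9   13.3] [132.  63.  33.]
top ring [162.7 198.1  92.   84.6] z 0.1374 [578.4 178.   74.4] mean [567.8 173.2 136.9] [58. 86. 99.]
top pan 2359 0.1369 [566.2 172.   59.9] [565.  172.  136.9]
spindle px 58 146 155 191 198
 ztop 0.1877 32 [570.6 170.5   5.8] [570.5 170.3 186.8]
   0.15 7 [568.7 166.1 155.2]
   0.16 8 [567.6 167.  164.7]
   0.17 8 [568.  166.9 175.1]
   0.18 35 [570.5 169.9 186.3]
```

View pics/crop.png

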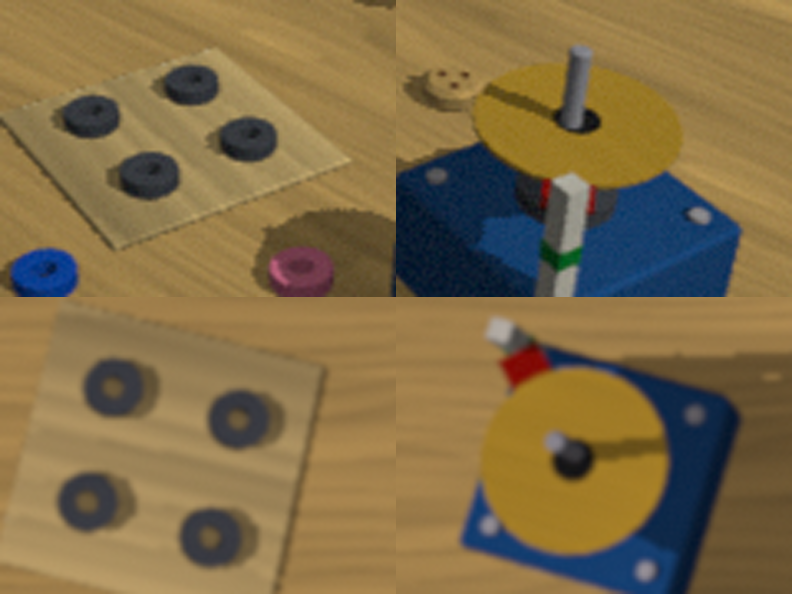

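The crop shows the four dark rings on the board; the blue and pink ones lie off it. In the top view the spindle tip is up-left of the pan's middle, estimated at (572, 171) mm. I start with the ring at scene px (204,199).

Call:
step_arm --pt "0.0398 0.0441 -0.0154 0 0 0" --pt "0.0398 0.0441 -0.0154 0 0 0" --pt "0.0398 0.0441 -0.0154 0 0 0" --pt "0.0398 0.0441 -0.0154 0 0 0" --pt "0.0398 0.0441 -0.0154 0 0 0" --pt "0.0398 0.0441 -0.0154 0 0 0" --pt "0.0398 0.0441 -0.0154 0 0 0" --pt "0.0398 0.0441 -0.0154 0 0 0" --pt "0.0398 0.0441 -0.0154 0 0 0" --pt "0.0398 0.0441 -0.0154 0 0 0" --pt "0 0 0 0 0 0" --pt "0 0 0 0 0 0" --jaw 0.07

```text
time: 2.6
position: [0.6068, -0.1479, 0.2506]
tool_rot: [0.985, 0.17, -0.0, 0.0]
ft_force: [-0.2, 0.1, -0.2]
grip_width: 0.0703
grip_force: 0.0
```

Call:
step_arm --pt "0 0 -0.02 0 0 0" --pt "0 0 -0.02 0 0 0" --pt "0 0 -0.0125 0 0 0" --pt "0 0 -0.007 0 0 0" --pt "0 0 0 0 0 0"

```text
time: 3.22
position: [0.6067, -0.1482, 0.1907]
tool_rot: [0.986, 0.169, -0.0, -0.0]
ft_force: [-0.7, -0.3, -0.2]
grip_width: 0.0699
grip_force: 0.0
```

Call:
step_arm --pt "0 0 0 0 0 0" --pt "0 0 0 0 0 0" --pt "0 0 0 0 0 0" --pt "0 0 0 0 0 0" --jaw 0.03 --squeeze 5

```text
time: 3.72
position: [0.607, -0.1479, 0.1916]
tool_rot: [0.986, 0.17, 0.0, 0.0]
ft_force: [0.0, 0.4, 1.2]
grip_width: 0.0437
grip_force: 5.0
```

Call:
step_arm --pt "0 0 0 0 0 0" --pt "0 0 0 0 0 0" --pt "0 0 0 0 0 10" --pt "0 0 0 0 0 10" --pt "0 0 0 0 0 10" --pt "0 0 0 0 0 10" --pt "0 0 0 0 0 10" --pt "0 0 0 0 0 10" --pt "0 0 0 0 0 10" --pt "0 0 0 0 0 10" --pt "0 0 0 0 0 10" --pt "0 0 0 0 0 0" --jaw 0.06

```text
time: 5.22
position: [0.6069, -0.148, 0.1911]
tool_rot: [0.578, 0.816, -0.0, -0.0]
ft_force: [0.4, -0.8, -0.2]
grip_width: 0.0603
grip_force: 0.0
```

Call:
step_arm --pt "0 0 0 0 0 0" --pt "0 0 0 0 0 0" --pt "0 0 0 0 0 0" --pt "0 0 0 0 0 0" --jaw 0.03 --squeeze 20

```text
time: 5.72
position: [0.6069, -0.148, 0.1912]
tool_rot: [0.577, 0.817, -0.0, -0.0]
ft_force: [-0.3, -1.1, -0.2]
grip_width: 0.0432
grip_force: 20.0
```

Call:
step_arm --pt "0 0 0.02 0 0 0" --pt "0 0 0.05 0 0 0" --pt "0 0 0.06 0 0 0" --pt "0 0 0.06 0 0 0" --pt "0 0 0.03 0 0 0" --pt "0 0 0 0 0 0" --pt "0 0 0 0 0 0" --pt "0 0 0 0 0 0"

```text
time: 6.72
position: [0.6063, -0.1478, 0.4089]
tool_rot: [0.577, 0.817, -0.0, -0.002]
ft_force: [-0.1, -0.1, -2.1]
grip_width: 0.0433
grip_force: 20.0
```

```bash
python3 - <<'E'
from h import *
o=get_obs(); print(o['q'].round(3),o['position'].round(4),o['tool_rot'].round(4),o['ft_force'].round(2),o['grip_width'],o['time'])
E
```

```text
[-0.418  0.523  1.429 -0.     1.195 -0.759] [ 0.6063 -0.1478  0.4089] [ 5.770e-01  8.167e-01 -5.000e-04 -2.400e-03] [-0.14 -0.08 -2.1 ] 0.043256534978461804 6.725
```

Call:
step_arm --pt "-0.0034 0.0319 0 0 0 -10" --pt "-0.0034 0.0319 0 0 0 -10" --pt "-0.0034 0.0319 0 0 0 -10" --pt "-0.0034 0.0319 0 0 0 -10" --pt "-0.0034 0.0319 0 0 0 -10" --pt "-0.0034 0.0319 0 0 0 -10" --pt "-0.0034 0.0319 0 0 0 -10" --pt "-0.0034 0.0319 0 0 0 -10" --pt "-0.0034 0.0319 0 0 0 -10" --pt "-0.0034 0.0319 0 0 0 0" --pt "0 0 0 0 0 0" --pt "0 0 0 0 0 0"

```text
time: 8.22
position: [0.5728, 0.1707, 0.41]
tool_rot: [0.985, 0.17, -0.001, 0.0]
ft_force: [0.1, 0.6, -2.2]
grip_width: 0.0433
grip_force: 20.0
```

```bash
cat > look.py <<'E'
from h import *
import sys
o=get_obs(); p=o['position']; print(o['q'].round(3),p.round(4),o['tool_rot'].round(4),o['ft_force'].round(2),o['time'])
ims=[]
for n in ('scene','top'):
    c=median_shot(n,3); P=pts(c)
    R=np.linalg.norm(P[...,:2]-[.57,.172],axis=-1)
    hsv=cv2.cvtColor(c['pixels'],cv2.COLOR_BGR2HSV)
    pan=(R<.075)&(P[...,2]>.085)&(P[...,2]<.15)&(abs(hsv[...,0].astype(int)-23)<8)&(hsv[...,1]>120)
    print(n,'pan',pan.sum(),np.median(P[pan][:,2]).round(4) if pan.any() else None)
    zb=p[2]-.185
    s=(np.linalg.norm(P[...,:2]-p[:2],axis=-1)<.027)&(P[...,2]>zb-.004)&(P[...,2]<zb+.018)&(hsv[...,2]<90)&(c['depth']>0)
    if s.sum()>5: v,u=np.where(s); print('  ring? ',s.sum(),u.min(),u.max(),v.min(),v.max(),hull_circle(P[s]),'exp centre px',uv(c,[p[0],p[1],zb]).round(1))
    u,v=uv(c,[.572,.171,.19]).astype(int); ims.append(cv2.resize(c['pixels'][max(v-45,0):v+45,max(u-60,0):u+60],(480,360),interpolation=cv2.INTER_CUBIC))
if len(sys.argv)>1: cv2.imwrite(f'pics/{sys.argv[1]}.png',cv2.resize(np.hstack(ims),(800,300)))
E
python3 look.py v1
```

```text
[ 1.030e-01  4.850e-01  1.497e+00 -1.000e-03  1.162e+00  1.333e+00] [0.5728 0.1707 0.41  ] [ 9.855e-01  1.698e-01 -1.200e-03  2.000e-04] [ 0.08  0.62 -2.22] 8.225
scene pan 1672 0.1379
  ring?  405 323 351 149 167 [576.9 172.1  25.5] exp centre px [337.1 162.2]
top pan 1391 0.137
  ring?  74 131 150 178 200 [571.6 170.   21.3] exp centre px [143.1 189.6]
```

View pics/v1.png

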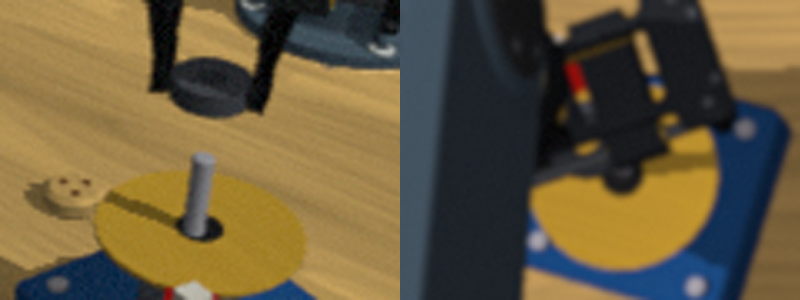

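Call:
step_arm --pt "0 0 -0.01 0 0 0" --pt "0 0 -0.012 0 0 0" --pt "0 0 -0.008 0 0 0" --pt "0 0 -0.004 0 0 0" --pt "0 0 -0.003 0 0 0" --pt "0 0 -0.002 0 0 0" --pt "0 0 -0.002 0 0 0" --pt "0 0 -0.002 0 0 0" --pt "0 0 -0.002 0 0 0" --pt "0 0 0 0 0 0"

```text
time: 9.78
position: [0.5728, 0.171, 0.366]
tool_rot: [0.986, 0.17, -0.0, -0.0]
ft_force: [-0.7, -0.2, -0.9]
grip_width: 0.0433
grip_force: 20.0
```

```bash
python3 look.py v2
```

```text
[0.103 0.537 1.542 0.    1.063 1.333] [0.5728 0.171  0.366 ] [ 9.855e-01  1.696e-01 -3.000e-04 -0.000e+00] [-0.68 -0.18 -0.88] 9.775
scene pan 1626 0.1377
  ring?  398 320 348 171 189 [577.7 172.7  25.4] exp centre px [334.2 182.9]
top pan 1100 0.1368
  ring?  75 138 156 182 203 [571.3 171.5  21.8] exp centre px [148.9 192.8]
```

View pics/v2.png

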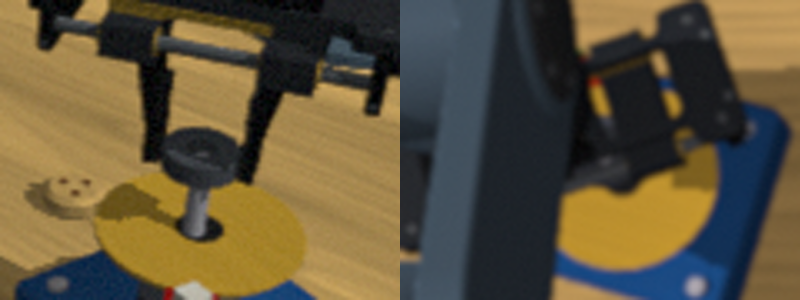

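The pan has not sunk (0.1377) and the ring's underside is about 6 mm below the spindle's top, so it is threaded. I continue gently.

Call:
step_arm --pt "0 0 -0.004 0 0 0" --pt "0 0 -0.005 0 0 0" --pt "0 0 -0.006 0 0 0" --pt "0 0 -0.006 0 0 0" --pt "0 0 -0.006 0 0 0" --pt "0 0 -0.005 0 0 0" --pt "0 0 -0.004 0 0 0" --pt "0 0 -0.002 0 0 0" --pt "0 0 0 0 0 0"

```text
time: 11.2
position: [0.5728, 0.171, 0.3281]
tool_rot: [0.986, 0.17, -0.0, -0.0]
ft_force: [-2.7, 0.7, -1.1]
grip_width: 0.0434
grip_force: 20.0
```

```bash
python3 look.py
```

```text
[0.103 0.586 1.574 0.    0.982 1.333] [0.5728 0.171  0.3281] [ 9.855e-01  1.696e-01 -3.000e-04 -0.000e+00] [-2.7   0.67 -1.14] 11.2
scene pan 1286 0.1327
  ring?  360 318 345 188 206 [577.  172.4  25.4] exp centre px [331.7 199.7]
top pan 836 0.1318
  ring?  56 145 161 185 204 [571.6 169.5  21.1] exp centre px [153.5 195.2]
```

Call:
step_arm --pt "-0.0006 0.0001 0 0 0 0" --pt "-0.0004 0.0001 0 0 0 0" --pt "0 0 0 0 0 0" --pt "0 0 0 0 0 0"

```text
time: 12.0
position: [0.5723, 0.1711, 0.3284]
tool_rot: [0.986, 0.17, 0.001, 0.0]
ft_force: [-0.1, -0.2, -2.7]
grip_width: 0.0432
grip_force: 20.0
```

```bash
python3 look.py
```

```text
[ 0.104  0.585  1.576 -0.     0.979  1.334] [0.5723 0.1711 0.3284] [9.855e-01 1.696e-01 7.000e-04 2.000e-04] [-0.12 -0.19 -2.74] 12.0
scene pan 1301 0.1373
  ring?  354 318 345 188 206 [578.  173.   25.1] exp centre px [331.9 199.5]
top pan 817 0.1368
  ring?  55 145 160 185 204 [571.8 169.6  21.1] exp centre px [153.5 195.4]
```

Call:
step_arm --pt "-0.0008 0.0 0 0 0 0" --pt "0 0 -0.003 0 0 0" --pt "0 0 -0.002 0 0 0" --pt "0 0 -0.002 0 0 0" --pt "0 0 -0.002 0 0 0" --pt "0 0 -0.002 0 0 0" --pt "0 0 -0.002 0 0 0" --pt "0 0 -0.001 0 0 0" --pt "0 0 0 0 0 0" --pt "0 0 0 0 0 0"

```text
time: 13.55
position: [0.5711, 0.1712, 0.3143]
tool_rot: [0.986, 0.17, -0.0, 0.0]
ft_force: [-1.6, 0.9, -0.7]
grip_width: 0.0431
grip_force: 20.0
```

```bash
python3 look.py
```

```text
[ 0.104  0.603  1.589 -0.     0.95   1.334] [0.5711 0.1712 0.3143] [ 0.9855  0.1696 -0.      0.    ] [-1.55  0.85 -0.67] 13.55
scene pan 1209 0.1296
  ring?  345 318 344 194 211 [575.3 172.7  25.3] exp centre px [331.4 205.3]
top pan 740 0.1285
  ring?  50 147 162 187 206 [569.9 169.1  20.4] exp centre px [155.  196.8]
```

Call:
step_arm --pt "0 0 0 0 0 0" --pt "0 0 0 0 0 0" --pt "0 0 0.01 0 0 0" --pt "0 0 0.03 0 0 0" --pt "0 0 0.04 0 0 0" --pt "0 0 0.01 0 0 0" --pt "0 0 0 0 0 0" --pt "0 0 0 0 0 0" --jaw 0.064

```text
time: 14.85
position: [0.5706, 0.1711, 0.4029]
tool_rot: [0.986, 0.17, -0.001, -0.0]
ft_force: [-0.4, 0.3, 1.0]
grip_width: 0.0641
grip_force: 0.0
```

Call:
step_arm --pt "-0.0068 -0.0398 0 0 0 0" --pt "-0.008 -0.0516 0 0 0 0" --pt "-0.008 -0.0516 0 0 0 0" --pt "-0.008 -0.0516 -0.04 0 0 0" --pt "-0.008 -0.0516 -0.05 0 0 0" --pt "-0.008 -0.0516 -0.05 0 0 0" --pt "0 0 0 0 0 0" --pt "0 0 0 0 0 0" --pt "0 0 0 0 0 0"

```text
time: 15.98
position: [0.5273, -0.109, 0.2806]
tool_rot: [0.985, 0.17, 0.001, 0.0]
ft_force: [-0.5, 0.4, 1.3]
grip_width: 0.0643
grip_force: 0.0
```

```bash
python3 look.py v3; python3 - <<'E'
from h import *
for n in('scene','top'):
    c=camera(n);P=pts(c);s=(np.linalg.norm(P[...,:2]-[.571,.171],axis=-1)<.03)&(P[...,2]>.165)&(P[...,2]<.2); t=P[s]; print(n,len(t),hull_circle(t),np.percentile(t[:,2],90))
    s=(np.linalg.norm(P[...,:2]-[.571,.171],axis=-1)<.03)&(P[...,2]>.138)&(P[...,2]<.15); t=P[s]; print(n,len(t),hull_circle(t),np.percentile(t[:,2],[10,50,90]))
E
```

```text
[-0.412  0.595  1.759  0.     0.786  0.817] [ 0.5273 -0.109   0.2806] [9.854e-01 1.703e-01 6.000e-04 3.000e-04] [-0.51  0.41  1.27] 15.975
scene pan 1397 0.1285
top pan 2095 0.1275
scene 58 [572.7 172.5   7.3] 0.17839261180241778
scene 252 [573.8 172.3  22.7] [0.14000133 0.14227635 0.14371755]
top 36 [570.5 170.1   6. ] 0.1793187844840609
top 280 [570.7 169.9  22. ] [0.13953539 0.1413105  0.14353859]
```

View pics/v3.png

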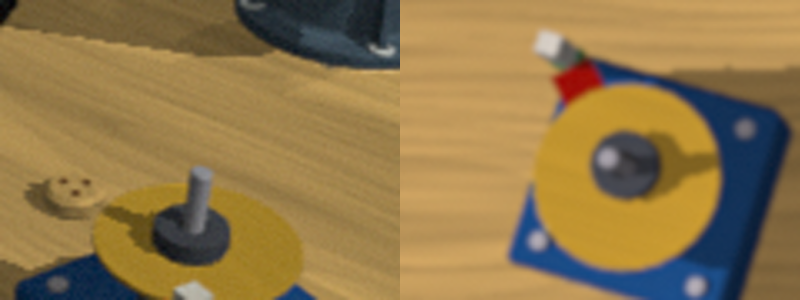

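Ring 1 lies flat and the pan settled at about 0.128, so the joint reads about 0.017. One more ring should bring it to about 0.026, inside the band. Next is the ring at scene px (236,187).

Call:
step_arm --pt "-0.003 -0.0176 -0.03 0 0 0" --pt "0 0 -0.03 0 0 0" --pt "0 0 -0.015 0 0 0" --pt "0 0 -0.0096 0 0 0" --pt "0 0 -0.0046 0 0 0" --pt "0 0 0 0 0 0" --pt "0 0 0 0 0 0"

```text
time: 17.25
position: [0.5242, -0.1277, 0.1912]
tool_rot: [0.986, 0.17, 0.001, 0.0]
ft_force: [-0.4, -0.2, -0.5]
grip_width: 0.0635
grip_force: 0.0
```

Call:
step_arm --pt "0 0 0 0 0 0" --pt "0 0 0 0 0 0" --pt "0 0 0 0 0 0" --pt "0 0 0 0 0 0" --jaw 0.03 --squeeze 5

```text
time: 17.75
position: [0.5238, -0.1276, 0.1908]
tool_rot: [0.986, 0.17, -0.0, -0.0]
ft_force: [-0.5, 0.6, 2.4]
grip_width: 0.0439
grip_force: 5.0
```

Call:
step_arm --pt "0 0 0 0 0 0" --pt "0 0 0 0 0 0" --pt "0 0 0 0 0 10" --pt "0 0 0 0 0 10" --pt "0 0 0 0 0 10" --pt "0 0 0 0 0 10" --pt "0 0 0 0 0 10" --pt "0 0 0 0 0 10" --pt "0 0 0 0 0 10" --pt "0 0 0 0 0 10" --pt "0 0 0 0 0 10" --pt "0 0 0 0 0 0" --jaw 0.06

```text
time: 19.25
position: [0.5239, -0.1277, 0.1905]
tool_rot: [0.578, 0.816, -0.0, -0.0]
ft_force: [0.3, 0.9, 0.2]
grip_width: 0.0601
grip_force: 0.0
```

Call:
step_arm --pt "0 0 0 0 0 0" --pt "0 0 0 0 0 0" --pt "0 0 0 0 0 0" --pt "0 0 0 0 0 0" --jaw 0.03 --squeeze 20

```text
time: 19.75
position: [0.5238, -0.1277, 0.1906]
tool_rot: [0.577, 0.817, -0.0, -0.0]
ft_force: [-1.6, -0.4, 0.3]
grip_width: 0.0425
grip_force: 20.0
```

Call:
step_arm --pt "0 0 0.02 0 0 0" --pt "0 0 0.05 0 0 0" --pt "0 0 0.06 0 0 0" --pt "0 0 0.06 0 0 0" --pt "0 0 0.03 0 0 0" --pt "0 0 0 0 0 0" --pt "0 0 0 0 0 0" --pt "0 0 0 0 0 0"

```text
time: 20.75
position: [0.5234, -0.1274, 0.4084]
tool_rot: [0.577, 0.817, -0.0, -0.002]
ft_force: [-0.4, -0.2, -1.4]
grip_width: 0.0427
grip_force: 20.0
```

Call:
step_arm --pt "0.0047 0.0299 0 0 0 -10" --pt "0.0047 0.0299 0 0 0 -10" --pt "0.0047 0.0299 0 0 0 -10" --pt "0.0047 0.0299 0 0 0 -10" --pt "0.0047 0.0299 0 0 0 -10" --pt "0.0047 0.0299 0 0 0 -10" --pt "0.0047 0.0299 0 0 0 -10" --pt "0.0047 0.0299 0 0 0 -10" --pt "0.0047 0.0299 0 0 0 -10" --pt "0.005 0.0297 0 0 0 0" --pt "0 0 0 0 0 0" --pt "0 0 0 0 0 0"

```text
time: 22.25
position: [0.5709, 0.1708, 0.4092]
tool_rot: [0.985, 0.17, -0.002, 0.0]
ft_force: [0.2, -0.9, -1.7]
grip_width: 0.0426
grip_force: 20.0
```

Call:
step_arm --pt "0 0 -0.012 0 0 0" --pt "0 0 -0.016 0 0 0" --pt "0 0 -0.01 0 0 0" --pt "0 0 -0.006 0 0 0" --pt "0 0 -0.004 0 0 0" --pt "0 0 -0.003 0 0 0" --pt "0 0 -0.002 0 0 0" --pt "0 0 -0.002 0 0 0" --pt "0 0 -0.002 0 0 0" --pt "0 0 0 0 0 0" --pt "0 0 0 0 0 0"

```text
time: 23.62
position: [0.5712, 0.1711, 0.3537]
tool_rot: [0.986, 0.17, 0.0, 0.0]
ft_force: [1.1, -0.6, -1.1]
grip_width: 0.0427
grip_force: 20.0
```

```bash
python3 look.py
```

```text
[ 0.104  0.551  1.557 -0.     1.034  1.334] [0.5712 0.1711 0.3537] [9.855e-01 1.696e-01 1.000e-04 0.000e+00] [ 1.05 -0.64 -1.09] 23.625
scene pan 1322 0.1285
  ring?  391 320 347 176 194 [576.3 173.2  25.5] exp centre px [333.9 188.2]
top pan 996 0.1276
  ring?  69 140 157 183 204 [570.4 172.7  22.6] exp centre px [150.4 194.4]
```

Call:
step_arm --pt "0.0004 0 -0.004 0 0 0" --pt "0 0 -0.005 0 0 0" --pt "0 0 -0.005 0 0 0" --pt "0 0 -0.004 0 0 0" --pt "0 0 -0.003 0 0 0" --pt "0 0 -0.002 0 0 0" --pt "0 0 0 0 0 0" --pt "0 0 0 0 0 0"

```text
time: 24.92
position: [0.5717, 0.1711, 0.3307]
tool_rot: [0.986, 0.17, 0.0, 0.0]
ft_force: [0.3, 1.2, -2.9]
grip_width: 0.0429
grip_force: 20.0
```

```bash
python3 look.py
```

```text
[ 0.104  0.581  1.575 -0.     0.985  1.334] [0.5717 0.1711 0.3307] [9.855e-01 1.696e-01 2.000e-04 0.000e+00] [ 0.29  1.21 -2.93] 24.925
scene pan 1171 0.1285
  ring?  398 319 345 186 207 [576.  172.6  25.3] exp centre px [332.3 198.4]
top pan 854 0.1276
  ring?  62 144 160 185 205 [570.8 170.8  21.5] exp centre px [153.2 195.6]
```

Free, and no load on the pan. I lower about 4 mm to contact, then about 9 mm more so the weight transfers gently.

Call:
step_arm --pt "0 0 -0.002 0 0 0" --pt "0 0 -0.002 0 0 0" --pt "0 0 -0.002 0 0 0" --pt "0 0 -0.002 0 0 0" --pt "0 0 -0.002 0 0 0" --pt "0 0 -0.002 0 0 0" --pt "0 0 -0.001 0 0 0" --pt "0 0 0 0 0 0" --pt "0 0 0 0 0 0"

```text
time: 26.35
position: [0.5716, 0.1711, 0.3177]
tool_rot: [0.986, 0.17, 0.0, 0.0]
ft_force: [-0.1, -0.5, -0.0]
grip_width: 0.0428
grip_force: 20.0
```

```bash
python3 look.py
```

```text
[ 0.104  0.599  1.585 -0.     0.957  1.334] [0.5716 0.1711 0.3177] [0.9855 0.1696 0.     0.    ] [-0.1  -0.48 -0.04] 26.35
scene pan 1129 0.1196
  ring?  409 318 345 192 212 [575.7 172.8  25.5] exp centre px [331.5 204. ]
top pan 790 0.1186
  ring?  61 147 162 186 206 [571.  168.3  20.9] exp centre px [154.7 196.4]
```

Ring bottom 0.1332, matching pan 0.119 + 0.014. The weight is carried by the scale, so I release, rise and back away.

Call:
step_arm --pt "0 0 0 0 0 0" --pt "0 0 0 0 0 0" --pt "0 0 0.01 0 0 0" --pt "0 0 0.03 0 0 0" --pt "0 0 0.04 0 0 0" --pt "0 0 0.01 0 0 0" --pt "0 0 0 0 0 0" --pt "-0.01 -0.03 0.01 0 0 0" --pt "-0.01 -0.05 0.01 0 0 0" --pt "-0.01 -0.05 0 0 0 0" --pt "-0.01 -0.05 0 0 0 0" --pt "0 -0.04 0 0 0 0" --jaw 0.064

```text
time: 28.15
position: [0.5303, -0.0504, 0.4258]
tool_rot: [0.986, 0.169, -0.002, -0.001]
ft_force: [-0.2, 0.7, -1.2]
grip_width: 0.064
grip_force: 0.0
```

Call:
step_arm --pt "0 0 0 0 0 0" --pt "0 0 0 0 0 0" --pt "0 0 0 0 0 0" --pt "0 0 0 0 0 0"

```text
time: 28.65
position: [0.5316, -0.0478, 0.4274]
tool_rot: [0.985, 0.17, -0.0, -0.0]
ft_force: [0.4, 0.1, 0.0]
grip_width: 0.0641
grip_force: 0.0
```

```bash
python3 look.py v4; python3 - <<'E'
from h import *
for n in('scene','top'):
    c=camera(n);P=pts(c)
    s=(np.linalg.norm(P[...,:2]-[.571,.171],axis=-1)<.03)&(P[...,2]>.142)&(P[...,2]<.153); t=P[s]; print(n,len(t),hull_circle(t),np.percentile(t[:,2],[10,50,90]))
    hsv=cv2.cvtColor(c['pixels'],cv2.COLOR_BGR2HSV).astype(int)
    near=(np.linalg.norm(P[...,:2]-[.57,.172],axis=-1)<.12)&(hsv[...,1]>120)&(P[...,2]>.03)
    for nm,m in(('red',(hsv[...,0]<5)|(hsv[...,0]>175)),('green',abs(hsv[...,0]-65)<15)):
        q=P[near&m]; print(nm,len(q),np.percentile(q[:,2],[5,50,95]).round(4) if len(q) else '')
    im=cv2.resize(c['pixels'][195:275,290:370],(560,560),interpolation=cv2.INTER_CUBIC)
    if n=='scene': cv2.imwrite('pics/v5.png',im)
E
```

```text
[-0.299  0.377  1.634  0.     1.131  0.929] [ 0.5316 -0.0478  0.4274] [ 9.854e-01  1.704e-01 -2.000e-04 -2.000e-04] [0.42 0.08 0.02] 28.65
scene pan 1251 0.1194
top pan 2009 0.1183
scene 252 [575.  171.7  22.9] [0.14401055 0.14712072 0.14850128]
red 28 [0.1173 0.1188 0.1314]
green 53 [0.1111 0.116  0.1197]
top 292 [571.7 170.   22.1] [0.14454849 0.14636395 0.14809387]
red 84 [0.1152 0.1178 0.1203]
green 0
```

View pics/v4.png

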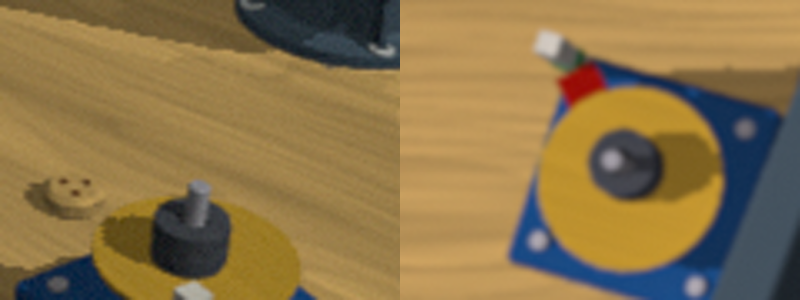

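View pics/v5.png

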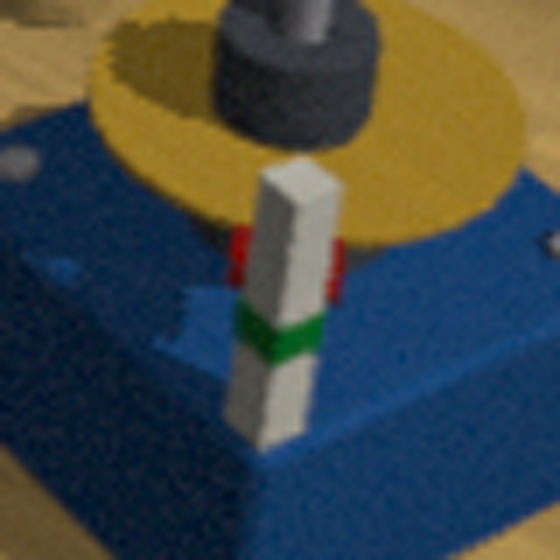

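Two rings are stacked flat. The pan joint is about 26 mm and the pointer is at 0.118, within the band (0.1105–0.1225). The arm is clear and the other two rings are still on the board, so I hand in.

```bash
python3 -c "
from rig import hand_in; print(hand_in())"
```

```text
the job is handed in; nothing more can be done
None
```

I handed in the job with two lead rings lying flat on the spindle, the pointer at rest inside the green band (pan sunk about 26 mm), the other two rings left on the board and nothing else touched, after about 29 s of the 72 s allowed; the hand-in gave no verdict.

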